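Hold the drawer front on the analyser's drawer for fastening

TASK

Push the analyser's sample-drawer carriage fully home on its slide until the spring catch has snapped in behind it; then pick up the dark grey drawer front by its pull and press its flat back squarely against the teal sprung seat at the front of the carriage, centred on it and upright. Press gently and steadily with about 10 newtons, and finish while still holding it up and pressing like that, so that a colleague can put the screws in: do not let go. Leave the white drawer front and the other things on the bench where they are.

Things in the scene. Friction and masses are not known exactly. Their poses are not given: they have to be found in the camera images.
- module: White open-topped drawer module fixed on the bench, 200 x 170 mm, walls 70 mm high. Origin: on the bench, middle of its open front edge. x points inward (away from the robot), the way the carriage is pushed; y left, z up. Chassis fills x 0 to 200, y -85 to 85 mm, nothing of it in front of x = 0. An orange-knobbed spring catch stands out of the -y wall to y = -124 mm.
- carriage (a joint): Travel (m) of the grey carriage along the module's +x: starts at 0 to 0.035 (pulled out), 0.080 = home on a rigid stop. Friction 2 N; from about 0.065 a bump meets the catch and some 7 to 8 N in all pass it; beyond 0.073 it snaps home and the catch keeps it there. Its front plate, 100 wide, 50 high, is 36 mm behind the free seat's face.
- seat: Teal upright plate 100 wide (y), 50 high (z), 6 mm thick, on springs at the carriage's front; the carriage may be pushed in by it. Origin: centre of its front face (robot side), 60 mm above the bench; axes as the module's. Springs free, carriage at travel c: face at module x = c - 0.130, so -0.050 when home. Nothing lies below or in front of it.
- seat_spring (a joint): How far in m the seat is pressed back into the carriage along the module's x: 0 free, 0.025 bottomed on a hard stop. Linear spring without preload, 0.8 N per mm (10 N at 0.0125).
- bezel: The drawer front to hold: dark grey plate 12 thick (x), 110 wide (y), 60 mm high (z), standing loose on the bench, left or right of the module, back roughly away from the robot. Darker block pull in the middle of its front: 24 wide, 45 high from the lower edge. Origin: middle of the back's lower edge; x points out of the back, z up. Plate x -12 to 0, pull x -46 to -12 mm. 0.13 to 0.25 kg.
- bezel_back (a point): Centre of the flat back of the dark grey drawer front, 30 mm above its lower edge; axes as bezel.
- white_bezel: A white drawer front of the same shape and size, standing on the other side; leave it alone. Origin and axes as bezel.
- screwdriver: Red-handled screwdriver lying at the right behind; leave alone. Origin below its middle.
- reagent: Small reagent bottle, 54 mm across, 110 mm high, at the left behind; leave alone. Origin at the centre of its underside.
- cup: White specimen cup, 60 mm across, 60 mm high, at the left; leave alone. Origin at the centre of its underside.
- slide_box: Blue slide box 80 x 100 x 35 mm at the right; leave alone. Origin at the centre of its underside.

How it is judged:
By the outcome, as a careful person would: the job done as asked, in the order asked, and still so for the second after the job is handed in, while the arm keeps its last pose, push and grip.
It also fails if it takes over 64 s, if anything falls off the work surface, if the arm or the gripper's body presses on something with over 40 N, if the wrist force passes 120 N, or if a joint passes its speed limit or range.

ROBOT

A 6-joint arm with a two-finger parallel gripper is mounted at the origin on the work surface. World frame = base frame: x ahead of the robot, y to its left, z up, the work surface at z = 0. Lengths are in m, angles in rad, forces in N, time in s.
With the tool pointing down it reaches from about 0.375 to 0.975 m from the base axis. Payload 3.8 kg.
Tool frame: the origin (TCP) lies midway between the tips of the shut fingers; the grasp point (between the pads) lies 19 mm behind it; z points along the fingers, y is the line along which they close (so a half turn about z gives the same grasp; the last joint's range is limited). The gripper opens to 85 mm and grips with 20 to 120 N. Pads are 22 mm wide; open, the fingers measure 114 mm over their backs; the gripper's body (76 mm by 85 mm) begins 54 mm behind the grasp point. The pads swing forward as they close: fully open they stand 13 mm farther back than shut.
Start: joints at [1.075, 0.264, 1.604, -0, 1.274, -0.037], TCP at [0.299, 0.605, 0.231] pointing down, gripper open.
Joint ranges: [-2.63, 2.63], [-0.94, 2.18], [0.31, 2.57], [-1.31, 4.45], [0, 2.66], [-2.55, 2.55]. Speed limits (rad/s): [2.57, 2.57, 3.14, 3.14, 3.14, 3.14].

INTERFACE

Orientations are given as a rotation vector (axis times angle).
In Python, from workcell import * gives the robot as it stands. The module is installed in compiled form; this text tells all that it offers.
- The arm moves only by the tool apply_moves, never from a script. Its arguments are lists of equal length, an entry for each row: "fingers": the opening, from 0 (shut) to 1 (fully open); "travel": the shift along the tool's x, y, z normalised to -1 to 1, where 1 is 0.05 m, a list of three; "rotation": the turn, a rotation vector about the tool's x, y, z normalised to -1 to 1, where 1 is 6 degrees, a list of three. In form: {"fingers": [fingers, ...], "travel": [[dx, dy, dz], ...], "rotation": [[ax, ay, az], ...]}. A call has 1 to 12 rows; each row shifts and turns the commanded pose from where the row before left it, along the tool's axes as they then stand; what a row does not reach is not made up. A row lasts 1/10 s, in which the tool goes at most 50 mm and 8.59 degrees, less where a joint would pass 70% of its speed; a pose out of reach is approached as far as the arm can. A call with a number of a shift or a turn outside -1 to 1 is refused whole. A call with a gripper value outside its range is refused whole. The fingers move at their own pace and stop on an object; "newtons" is the grip in N (left out, the last holds). Time passes only in rows, so rows that do not move let the fingers close. It gives the time, the measured TCP pose, the force, the opening and the grip force at its end, in the units of the state.
- read_state(): the state, without advancing time (a new reading comes with each control period).
- read_camera(name): name is "side" or "top"; returns a dict with "image" (400x640x3 uint8, red, green, blue), "fx", "fy", "cx", "cy" (pixels), "extrinsics" (4x4, takes a point from world to camera coordinates). Camera axes: x right, y down, z forward; pixel columns grow to the right and rows downward; lengths in m; the calibration is good to about 2 mm. A picture is of the moment at which its call begins. There is no depth.
- finish_job(): hands the job in; it is judged then, once.
Trained networks look in the newest picture that a camera, given by its name, has taken for a name from the list of things; names that differ only in an ending like _2 or _b are one class to them, and where a whole thing is asked for, a point or a joint stands for the part that bears it (a point fixed in the world has none). Each returns a list of dicts, best first, with "p" (0 to 1); they miss things now and then, are a little off and sometimes report something else, mostly with a low value. They report only what shows in the picture. A call takes as long as a camera call.
- regions_of(camera, name): "mask" (400x640 bool, what is visible of it) and "bbox" ([left, top, width, height] in pixels, round what is visible of it).
- tip_of(camera, name): "location" ([column, row] in pixels: a listed point, or the origin of a listed thing).
The state is a dict: "time": time; "q": joint angles; "joint_vel": joint speeds; "joint_torque": joint torques, N m; "tool_pos": TCP position; "tcp_rot": TCP orientation; "wrist_force": force on the tool from outside, world axes, zero at the start; "torque": the same for the moment, N m; "width": opening from 0.0 (shut) to 1.0 (fully open); "grip_force": force on a finger pad.
Only numpy, scipy, OpenCV 4.12 (cv2) and the standard library are available. Lean on these libraries where they do the work, as an engineer would, in place of code of your own. Each camera call takes 0.05 s, during which the arm holds its last target. There are 200 camera calls.

## Working session

There is one attempt and no reset: what is moved stays moved. The work goes in short steps, Python scripts to look and compute and a tool call to move; the robot and the scene stay as the last step left them, time stands still between calls to the robot, and variables do not carry over. Pictures are saved under pics/ and viewed, at most 10 in all, crops included, and the job is handed in when it is done.

Besides the shell and the picture viewer there is one more tool, called after "Request:" as name(argument=value, ...) on one line, values as JSON. apply_moves: Moves the arm, as the interface text tells. Scaled input: -1 to 1 covers 0.05 m each way for a shift and 6 degrees each way for a turn. Its arguments: {"type":"object","properties":{"fingers":{"type":"array","items":{"type":"number"}},"travel":{"type":"array","items":{"type":"array","items":{"type":"number"}}},"rotation":{"type":"array","items":{"type":"array","items":{"type":"number"}}},"newtons":{"type":"number"}},"required":["fingers","travel","rotation"]}

```bash
mkdir -p pics
python3 - <<'E'
from workcell import *
import cv2,numpy as np
s=read_state();print({k:np.round(v,3) for k,v in s.items()})
for c in("side","top"):
    r=read_camera(c);cv2.imwrite(f"pics/{c}0.png",r["image"][:,:,::-1])
    print(c,r["fx"],r["fy"],r["cx"],r["cy"],np.round(r["extrinsics"],4).tolist())
    for n in("module","seat","bezel","bezel_back","white_bezel","screwdriver","reagent","cup","slide_box"):
        t=tip_of(c,n);g=regions_of(c,n)
        print(n,[(np.round(d["location"],1).tolist(),round(d["p"],2)) for d in t[:2]],[(d["bbox"],round(d["p"],2)) for d in g[:2]])
print(read_state()["time"])
E
```

```text
{'time': np.float64(0.0), 'q': array([ 1.075,  0.265,  1.605,  0.   ,  1.274, -0.037]), 'joint_vel': array([ 0.001,  0.   ,  0.001,  0.001, -0.   , -0.   ]), 'joint_torque': array([ 0.0000e+00, -5.1510e+01, -3.6732e+01, -0.0000e+00,  1.3000e-02,
        0.0000e+00]), 'tool_pos': array([0.299, 0.605, 0.23 ]), 'tcp_rot': array([-7.140e-01, -3.059e+00,  3.000e-03]), 'wrist_force': array([ 0.015, -0.174, -0.367]), 'torque': array([-0.014,  0.022, -0.001]), 'grip_force': np.float64(0.0), 'width': np.float64(1.002)}
side 423.99140498396866 423.99140498396866 314.677933047459 201.7420424942019 [[0.9989, -0.0435, -0.0166, -0.5707], [-0.0384, -0.5673, -0.8226, 0.0836], [0.0264, 0.8224, -0.5683, 1.4323], [0.0, 0.0, 0.0, 1.0]]
module [] []
seat [([299.9, 223.2], 0.67), ([359.0, 299.6], 0.66)] [([295.0, 209.8, 13.4, 27.4], 0.56)]
bezel [([287.5, 279.4], 0.97), ([304.1, 175.7], 0.36)] [([272.0, 251.7, 16.7, 43.2], 0.78), ([316.3, 314.9, 32.3, 31.1], 0.36)]
bezel_back [([289.4, 273.6], 0.87), ([296.7, 224.2], 0.73)] [([272.3, 254.7, 20.7, 35.4], 0.56)]
white_bezel [([306.8, 179.4], 0.79), ([301.5,
[... 576 characters left out ...]
 1.0]]
module [([329.2, 199.8], 0.61)] [([289.0, 125.7, 78.3, 102.5], 0.72)]
seat [([339.1, 222.0], 0.46)] [([325.1, 218.5, 33.4, 8.3], 0.5), ([181.8, 165.0, 21.9, 22.8], 0.38)]
bezel [([397.3, 240.7], 0.71)] [([377.9, 233.9, 43.1, 16.9], 0.71), ([424.7, 171.1, 7.9, 32.0], 0.26)]
bezel_back [([400.8, 235.8], 0.53)] [([383.6, 235.5, 40.9, 16.2], 0.59)]
white_bezel [([221.2, 217.3], 0.72)] [([203.8, 211.1, 34.4, 22.2], 0.89)]
screwdriver [([423.6, 173.2], 0.57), ([332.9, 198.9], 0.45)] [([424.3, 172.4, 9.6, 31.6], 0.59)]
reagent [([196.0, 180.6], 0.88)] [([324.2, 212.7, 33.1, 15.3], 0.5)]
cup [([168.0, 222.6], 0.8)] [([150.0, 210.6, 26.2, 22.0], 0.75)]
slide_box [([463.8, 200.1], 0.75)] []
1.9
```

Run:
```python
import cv2,numpy as np
t=cv2.imread("pics/top0.png")[100:300,130:510];s=cv2.imread("pics/side0.png")[110:370,200:480]
cv2.imwrite("pics/t1.png",cv2.resize(t,None,fx=2.1,fy=2.1,interpolation=cv2.INTER_CUBIC))
cv2.imwrite("pics/s1.png",cv2.resize(s,None,fx=2.3,fy=2.3,interpolation=cv2.INTER_CUBIC))
```

```text
(no output)
```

View pics/t1.png

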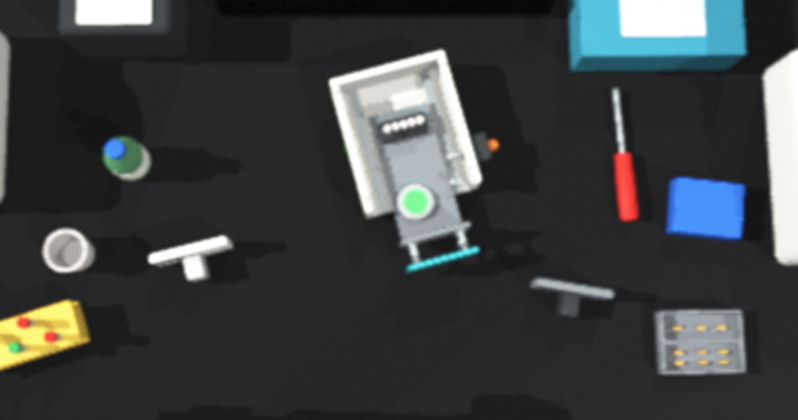

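View pics/s1.png

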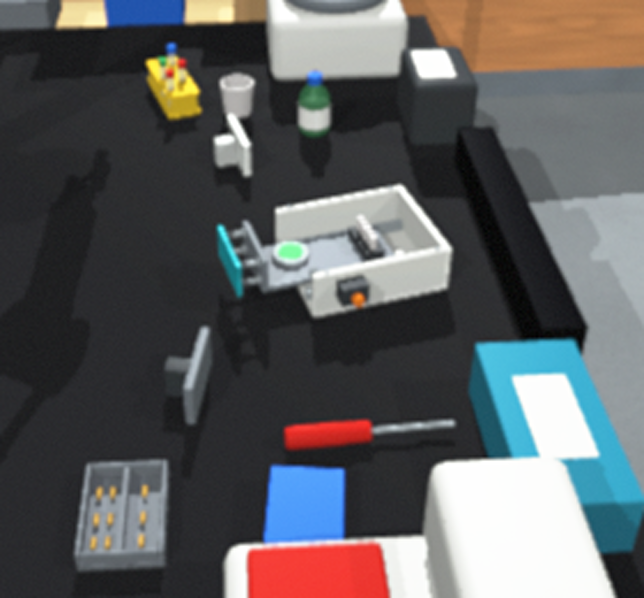

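```bash
cat > h.py <<'E'
from workcell import *
import cv2,numpy as np
from scipy.optimize import minimize
from scipy.spatial.transform import Rotation as R
def proj(c,P):
    q=np.c_[P,np.ones(len(P))]@np.array(c["extrinsics"])[:3].T
    return np.c_[c["fx"]*q[:,0]/q[:,2]+c["cx"],c["fy"]*q[:,1]/q[:,2]+c["cy"]]
def box(x,y,z): return np.array([(a,b,d) for a in x for b in y for d in z],float)
def place(P,p,z=0.):
    c,s=np.cos(p[2]),np.sin(p[2]);return P@np.array([[c,s,0],[-s,c,0],[0,0,1]])+[p[0],p[1],z]
def render(c,boxes,p,z=0.,S=4):
    m=np.zeros((400*S,640*S),np.uint8)
    for b in boxes:
        h=cv2.convexHull(((proj(c,place(b,p,z))+.5)*S*16-8).astype(np.int32))
        cv2.fillConvexPoly(m,h,255,shift=4)
    return cv2.resize(m,(640,400),interpolation=cv2.INTER_AREA)/255.
def fit(cams,masks,boxes,p0,z=0.):
    f=lambda v:sum(np.abs(render(c,boxes,(v[0],v[1],v[2]),z)-m).sum()/m.sum() for c,m in zip(cams,masks))
    best=min((minimize(f,p0,method="Nelder-Mead",options=dict(initial_simplex=np.array(p0)+s*np.array([[0,0,0],[.012,0,0],[0,.012,0],[0,0,.15]]),xatol=1e-5,fatol=1e-5)) for s in(1,-1,.4)),key=lambda r:r.fun)
    return best.x,best.fun
def plane(c,uv,z):
    E=np.array(c["extrinsics"]);d=E[:3,:3].T@np.array([(uv[0]-c["cx"])/c["fx"],(uv[1]-c["cy"])/c["fy"],1]);o=-E[:3,:3].T@E[:3,3]
    return o+d*(z-o[2])/d[2]
SEAT=[box((0,.006),(-.05,.05),(.035,.085))]
BEZ=[box((-.012,0),(-.055,.055),(0,.06)),box((-.046,-.012),(-.012,.012),(0,.045))]
def teal(c):
    im=c["image"].astype(float);r,g,b=im[...,0],im[...,1],im[...,2]
    return np.clip((np.minimum(g,b)-r-15)/60,0,1)   # soft
def window(m,l,t,w,h):
    o=np.zeros_like(m);o[t:t+h,l:l+w]=m[t:t+h,l:l+w];return o
E
python3 - <<'E'
from h import *
S=read_camera("side");T=read_camera("top")
ms=window(teal(S),285,195,32,50);mt=window(teal(T),315,205,55,35)
print(ms.sum(),mt.sum(),ms.max(),mt.max())
p0=plane(T,(341,223),.085);print(p0)
for cams,m in(((S,T),(ms,mt)),((T,),(mt,)),((S,),(ms,))):
    print("seat",fit(cams,m,SEAT,(p0[0],p0[1],.25)))
# module rim corners (z=.07)
for u in((480,185),(370,215),(332,80),(444,52)):
    print("rim",np.round(plane(T,(130+u[0]/2.1,100+u[1]/2.1),.07),4))
b0=plane(T,(130+572/2.1,100+288/2.1),.06);print("bez0",b0)
for n,c,w in(("side",S,(265,245,38,55)),("top",T,(375,225,55,30))):
    l,t,ww,hh=w;g=c["image"].mean(2)[t:t+hh,l:l+ww]
    print(n);print("\n".join(" ".join(f"{int(v):3d}" for v in r) for r in g[::2,::1]) )
E
```

```text
180.73333333333335 145.76666666666668 1.0 1.0
[ 0.51726887 -0.09504859  0.085     ]
seat (array([ 0.51728563, -0.09409259,  0.2587931 ]), np.float64(0.332535886663136))
seat (array([ 0.51663379, -0.09520358,  0.23953298]), np.float64(0.1865323307461562))
seat (array([ 0.51714494, -0.09010596,  0.2587144 ]), np.float64(0.08393907175559269))
rim [ 0.6222 -0.151   0.07  ]
rim [0.5812 0.0057 0.07  ]
rim [0.7774 0.0579 0.07  ]
rim [ 0.8176 -0.1042  0.07  ]
bez0 [ 0.4748763 -0.2785029  0.06     ]
side
 46  41  41  45  43  42  44  45  42  42  43  41  43  44  42  45  43  43  43  41  43  44  41  42  45  41  43  45  44  41  35  31  31  32  37  38  43  44
 42  44  42  42  41  41  42  44  42  43  44  43  44  44  44  43  42  44  43  44  43  43  45  47  44  43  46  45  42  35  33  31  30  29  32  39  43  43
 42  43  43  43  43  43  43  43  42  45  43  44  43  44  42  43  43  44  42  44  43  44  43  44  44  44  45  45  42  36  31  30  31  31  28  33  39  42
 44  43  43  42  44  42  42  43  43  43  43  44  43  43  43  43  41  45  44  44  44  45  56  70  73  61  48  44  42  38  32  32  32  30  30  32
[... 6260 characters left out ...]
  33  34  40  42  41  41  41  41  42  41
 41  40  40  39  39  36  38  38  38  38  38  38  38  38  36  38  38  35  36  40  47  53  64  74  77  78  80  79  77  67  45  31  28  27  25  25  27  26  27  27  28  28  29  31  30  31  35  40  41  42  42  41  41  43  42
 41  41  40  40  38  38  38  37  38  37  37  36  38  38  37  36  37  38  38  38  38  39  38  39  37  39  43  44  44  40  32  31  29  29  31  31  29  29  30  32  32  33  35  34  34  35  38  40  42  42  42  43  40  42  42
 40  40  40  40  39  37  38  36  36  37  37  37  38  38  38  36  38  38  38  36  39  39  38  38  39  37  37  38  38  37  37  38  38  37  39  38  39  39  38  39  40  43  42  41  41  40  42  41  42  42  41  41  42  43  40
```

Run:
```python
from h import *
S=read_camera("side");T=read_camera("top")
bm=lambda c,w,k:window(np.clip((c["image"].mean(2)-k)/8,0,1),*w)
ms=bm(S,(271,248,25,48),64);mt=bm(T,(378,230,47,24),64)
for cams,m in(((S,T),(ms,mt)),((T,),(mt,)),((S,),(ms,))):
    for y0 in(-.2,.05): print("bezel",fit(cams,m,BEZ,(.475,-.2785,y0)))
# module from bright outline: convex hull of white pixels, top view
g=T["image"].astype(float);w=((g.min(2)>115)&(g.max(2)-g.min(2)<50)).astype(np.uint8)
w=window(w,280,118,85,90);n,l,st,_=cv2.connectedComponentsWithStats(w);k=1+np.argmax(st[1:,4]);w=(l==k).astype(np.uint8)
pts=cv2.findNonZero(w);h=cv2.convexHull(pts);m=np.zeros((400,640),np.uint8);cv2.fillConvexPoly(m,h,1)
print("mod",st[k],fit((T,),(m.astype(float),),[box((0,.2),(-.085,.085),(.0,.07))],(.602,-.073,.25)))
print("mod rim only",fit((T,),(m.astype(float),),[box((0,.2),(-.085,.085),(.069,.07))],(.602,-.073,.25)))
s=read_state();print(s["time"],np.round(R.from_rotvec(s["tcp_rot"]).as_matrix(),4).tolist())
```

```text
bezel (array([ 0.48358536, -0.28159119, -0.17483912]), np.float64(0.6102754620101178))
bezel (array([ 0.48364928, -0.28149203, -0.17438888]), np.float64(0.6114450309955353))
bezel (array([ 0.48357601, -0.28482693, -0.18609747]), np.float64(0.23252224140220415))
bezel (array([ 0.48351921, -0.28491415, -0.18977441]), np.float64(0.23320940114194655))
bezel (array([ 0.48301656, -0.27746453, -0.17180722]), np.float64(0.3118845993664577))
bezel (array([ 0.48297333, -0.2772551 , -0.17295938]), np.float64(0.3115766624178099))
mod [ 286  123   74   85 4057] (array([ 0.60888789, -0.07262125,  0.27019076]), np.float64(0.1492431169358935))
mod rim only (array([ 0.60190525, -0.0695713 ,  0.25511961]), np.float64(0.19260980730807004))
2.1 [[-0.8966, 0.4429, -0.0], [0.4429, 0.8966, -0.0], [0.0, -0.0, -1.0]]
```

Request:
apply_moves(fingers=[0, 0, 0, 0, 0, 0, 0, 0, 0, 0, 0, 0], travel=[[-0.584, -0.703, 0], [-0.584, -0.703, 0], [-0.584, -0.703, 0], [-0.584, -0.703, 0], [-0.584, -0.703, 0], [-0.584, -0.703, 0], [-0.584, -0.703, 0], [-0.584, -0.703, 0], [-0.584, -0.703, 0], [-0.584, -0.703, 0], [-0.584, -0.703, 0], [-0.584, -0.703, 0]], rotation=[[0, 0, 0], [0, 0, 0], [0, 0, 0], [0, 0, 0], [0, 0, 0], [0, 0, 0], [0, 0, 0], [0, 0, 0], [0, 0, 0], [0, 0, 0], [0, 0, 0], [0, 0, 0]], newtons=60)

```text
time: 3.3
tool_pos: [0.4265, 0.0701, 0.2317]
tcp_rot: [0.714, 3.058, 0.001]
wrist_force: [0.9, 0.2, 0.0]
width: -0.004
grip_force: 0.0
```

Request:
apply_moves(fingers=[0, 0, 0, 0, 0, 0, 0, 0, 0, 0, 0, 0], travel=[[-0.584, -0.703, 0], [-0.584, -0.703, 0], [-0.584, -0.703, 0], [-0.584, -0.703, 0], [0, 0, 0], [0, 0, 0], [0, 0, 0], [0, 0, 0], [0, 0, 0], [0, 0, 0], [0, 0, 0], [0, 0, 0]], rotation=[[0, 0, 0], [0, 0, 0], [0, 0, 0], [0, 0, 0], [0, 0, -0.97], [0, 0, -0.97], [0, 0, -0.97], [0, 0, -0.97], [0, 0, -0.97], [0, 0, -0.97], [0, 0, -0.97], [0, 0, 0]])

```text
time: 4.5
tool_pos: [0.4688, -0.106, 0.2314]
tcp_rot: [-0.395, 3.116, -0.0]
wrist_force: [-0.1, -0.6, 0.3]
width: 0.003
grip_force: 0.0
```

```bash
cat > st.py <<'E'
from h import *
s=read_state();M=R.from_rotvec(s["tcp_rot"]).as_matrix()
print("t",round(s["time"],2),"pos",np.round(s["tool_pos"],4),"q",np.round(s["q"],2),"F",np.round(s["wrist_force"],1),"M",np.round(s["torque"],2),"w",round(s["width"],3),"g",round(s["grip_force"],1))
print("heading of -x_t deg",np.round(np.degrees(np.arctan2(-M[1,0],-M[0,0])),2),"z_t",np.round(M[:,2],4))
def units(target):  # tool-frame units to a world target
    return np.round(M.T@(np.array(target)-s["tool_pos"])/.05,3)
E
python3 - <<'E'
from st import *
print(units((.4686,-.1064,.045)))
E
```

```text
t 4.5 pos [ 0.4688 -0.106   0.2314] q [-0.27 -0.11  2.01  0.    1.25 -2.1 ] F [-0.1 -0.6  0.3] M [ 0.03 -0.01 -0.02] w 0.003 g 0.0
heading of -x_t deg 14.46 z_t [ 3.e-04 -1.e-04 -1.e+00]
[ 0.006 -0.007  3.729]
```

Request:
apply_moves(fingers=[0, 0, 0, 0, 0, 0, 0, 0, 0, 0], travel=[[0, 0, 0.93], [0, 0, 0.93], [0, 0, 0.93], [0, 0, 0.93], [0, 0, 0], [-0.3, 0, 0], [-0.3, 0, 0], [-0.2, 0, 0], [-0.1, 0, 0], [-0.1, 0, 0]], rotation=[[0, 0, 0], [0, 0, 0], [0, 0, 0], [0, 0, 0], [0, 0, 0], [0, 0, 0], [0, 0, 0], [0, 0, 0], [0, 0, 0], [0, 0, 0]])

```text
time: 5.5
tool_pos: [0.5186, -0.0935, 0.0467]
tcp_rot: [-0.396, 3.115, -0.001]
wrist_force: [-2.2, -0.6, 2.1]
width: 0.002
grip_force: 1.3
```

Request:
apply_moves(fingers=[0, 0, 0, 0, 0], travel=[[-0.1, 0, 0], [-0.1, 0, 0], [-0.1, 0, 0], [-0.1, 0, 0], [0, 0, 0]], rotation=[[0, 0, 0], [0, 0, 0], [0, 0, 0], [0, 0, 0], [0, 0, 0]])

```text
time: 6.0
tool_pos: [0.5376, -0.0883, 0.046]
tcp_rot: [-0.395, 3.115, -0.0]
wrist_force: [-1.5, 0.9, 5.9]
width: 0.001
grip_force: 0.8
```

Run:
```python
from st import *
T=read_camera("top");S=read_camera("side")
a=T["image"][120:260,270:420];b=S["image"][170:270,265:405]
o=[cv2.resize(i,None,fx=f,fy=f,interpolation=cv2.INTER_CUBIC) for i,f in((a,2.6),(b,3))]
h=max(i.shape[0] for i in o);o=[cv2.copyMakeBorder(i,0,h-i.shape[0],0,0,cv2.BORDER_CONSTANT) for i in o]
cv2.imwrite("pics/p2.png",np.hstack(o)[:,:,::-1])
```

```text
t 6.0 pos [ 0.5376 -0.0883  0.046 ] q [-0.21  0.21  2.05  0.    0.88 -2.03] F [-1.5  0.9  5.9] M [ 0.01  0.2  -0.01] w 0.001 g 0.8
heading of -x_t deg 14.45 z_t [ 1.5e-03  1.0e-04 -1.0e+00]
```

View pics/p2.png

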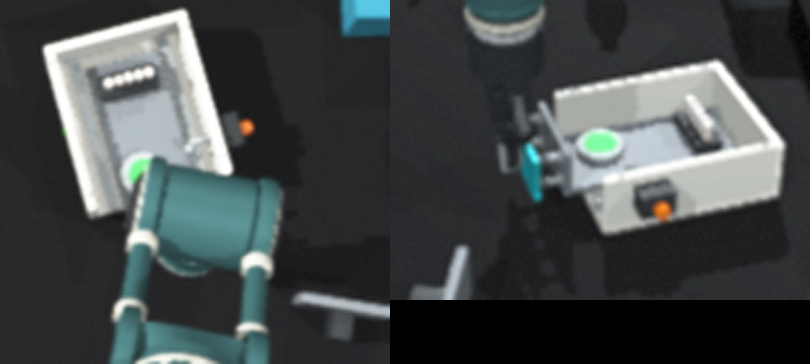

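Request:
apply_moves(fingers=[0, 0, 0, 0], travel=[[-0.1, 0, 0], [-0.1, 0, 0], [-0.1, 0, 0], [-0.1, 0, 0]], rotation=[[0, 0, 0], [0, 0, 0], [0, 0, 0], [0, 0, 0]])

```text
time: 6.5
tool_pos: [0.5536, -0.084, 0.0458]
tcp_rot: [0.395, -3.111, 0.0]
wrist_force: [-13.4, -3.6, 15.3]
width: -0.0
grip_force: 5.0
```

Request:
apply_moves(fingers=[0, 0, 0], travel=[[-0.1, 0, 0], [-0.1, 0, 0], [0, 0, 0]], rotation=[[0, 0, 0], [0, 0, 0], [0, 0, 0]])

```text
time: 6.8
tool_pos: [0.5637, -0.0814, 0.0459]
tcp_rot: [0.395, -3.112, -0.0]
wrist_force: [-10.6, -1.9, 13.2]
width: -0.0
grip_force: 4.0
```

Request:
apply_moves(fingers=[0, 0, 0], travel=[[-0.1, 0, 0], [-0.1, 0, 0], [0, 0, 0]], rotation=[[0, 0, 0], [0, 0, 0], [0, 0, 0]])

```text
time: 7.1
tool_pos: [0.5714, -0.0794, 0.0458]
tcp_rot: [0.395, -3.108, -0.0]
wrist_force: [-16.2, -4.2, 18.7]
width: -0.002
grip_force: 8.9
```

Request:
apply_moves(fingers=[0, 0, 0, 0, 0, 0, 0, 0, 0, 0, 0, 0], travel=[[0.2, 0, 0], [0.3, 0, 0], [0.6, 0, 0], [0.6, 0, 0], [0, 0, -0.9], [0, 0, -0.9], [0, 0, -0.9], [0, 0, -0.9], [0, 1, 0], [0, 1, 0], [0, 1, 0], [0, 1, 0]], rotation=[[0, 0, 0], [0, 0, 0], [0, 0, 0], [0, 0, 0], [0, 0, 0], [0, 0, 0], [0, 0, 0], [0, 0, 0], [0, 0, 0], [0, 0, 0], [0, 0, 0], [0, 0, 0]])

```text
time: 8.3
tool_pos: [0.4424, 0.0955, 0.2253]
tcp_rot: [-0.393, 3.115, 0.001]
wrist_force: [0.4, 0.5, 0.0]
width: -0.002
grip_force: 0.0
```

Run:
```python
from st import *
T=read_camera("top");S=read_camera("side")
a=T["image"][120:260,270:440];b=S["image"][170:310,265:405]
o=[cv2.resize(i,None,fx=2.5,fy=2.5,interpolation=cv2.INTER_CUBIC) for i in(a,b)]
cv2.imwrite("pics/p3.png",np.hstack(o)[:,:,::-1])
ms=window(teal(S),295,185,55,60);mt=window(teal(T),305,195,65,35)
for cams,m in(((S,T),(ms,mt)),((T,),(mt,)),((S,),(ms,))): print("seat",fit(cams,m,SEAT,(.56,-.083,.25)))
```

```text
t 8.3 pos [0.4424 0.0955 0.2253] q [ 0.16 -0.17  2.06  0.    1.24 -1.66] F [0.4 0.5 0. ] M [ 0.03 -0.07  0.04] w -0.002 g 0.0
heading of -x_t deg 14.37 z_t [ 1.4e-03  7.0e-04 -1.0e+00]
seat (array([ 0.56096025, -0.08273673,  0.25840545]), np.float64(0.3402613069495947))
seat (array([ 0.56073129, -0.08343009,  0.2547178 ]), np.float64(0.13710021321961618))
seat (array([ 0.56122121, -0.08008468,  0.2577841 ]), np.float64(0.17048822620238202))
```

View pics/p3.png

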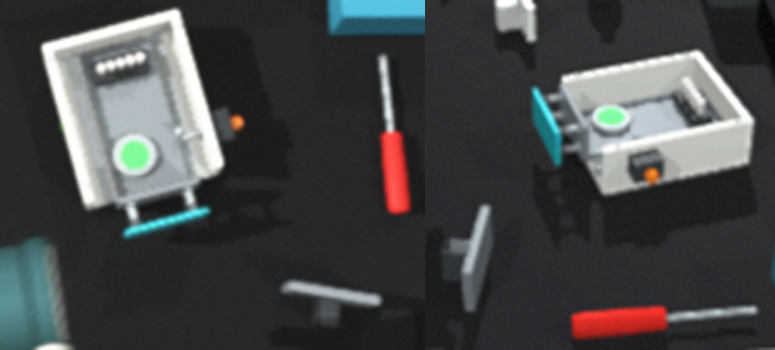

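Request:
apply_moves(fingers=[0, 0, 0, 0, 1, 1, 1, 1, 1, 1, 1, 1], travel=[[0.205, -0.905, 0], [0.205, -0.905, 0], [0.205, -0.905, 0], [0.205, -0.905, 0], [0.205, -0.905, 0], [0.205, -0.905, 0], [0.205, -0.905, 0], [0.205, -0.905, 0], [0, 0, 0], [0, 0, 0], [0, 0, 0], [0, 0, 0]], rotation=[[0, 0, 0], [0, 0, 0.5], [0, 0, 0.5], [0, 0, 0.5], [0, 0, 0.5], [0, 0, 0.5], [0, 0, 0.5], [0, 0, 0.5], [0, 0, 0.62], [0, 0, 0], [0, 0, 0], [0, 0, 0]])

```text
time: 9.6
tool_pos: [0.4034, -0.2722, 0.2251]
tcp_rot: [-0.278, -3.129, -0.0]
wrist_force: [0.1, 0.7, 0.4]
width: 0.998
grip_force: 0.0
```

Run:
```python
from st import *
print(units((.453,-.2754,.09)), units((.453,-.2754,.016)))
```

```text
t 9.6 pos [ 0.4034 -0.2722  0.2251] q [-0.64 -0.09  2.    0.    1.23 -2.04] F [0.1 0.7 0.4] M [-0.01  0.01  0.05] w 0.998 g 0.0
heading of -x_t deg -10.15 z_t [-1.e-04  2.e-04 -1.e+00]
[-0.988  0.112  2.701] [-0.988  0.112  4.181]
```

Request:
apply_moves(fingers=[1, 1, 1, 1, 1, 1, 1, 1, 1, 1, 1, 1], travel=[[0, 0.112, 0.8], [0, 0, 0.8], [0, 0, 0.8], [0, 0, 0.8], [0, 0, 0.6], [0, 0, 0.38], [-0.2, 0, 0], [-0.2, 0, 0], [-0.2, 0, 0], [-0.2, 0, 0], [-0.19, 0, 0], [0, 0, 0]], rotation=[[0, 0, 0], [0, 0, 0], [0, 0, 0], [0, 0, 0], [0, 0, 0], [0, 0, 0], [0, 0, 0], [0, 0, 0], [0, 0, 0], [0, 0, 0], [0, 0, 0], [0, 0, 0]])

```text
time: 10.8
tool_pos: [0.4555, -0.2771, 0.0175]
tcp_rot: [0.28, 3.126, -0.002]
wrist_force: [-0.2, -0.3, 1.4]
width: 1.0
grip_force: 0.0
```

Run:
```python
from st import *
S=read_camera("side");T=read_camera("top")
a=T["image"][200:300,350:460];b=S["image"][220:320,230:340]
o=[cv2.resize(i,None,fx=3.5,fy=3.5,interpolation=cv2.INTER_CUBIC) for i in(a,b)]
cv2.imwrite("pics/p4.png",np.hstack(o)[:,:,::-1])
```

```text
t 10.8 pos [ 0.4555 -0.2771  0.0175] q [-0.59  0.23  2.09  0.    0.82 -1.99] F [-0.2 -0.3  1.4] M [ 0.03 -0.02 -0.04] w 1.0 g 0.0
heading of -x_t deg -10.23 z_t [ 0.0027 -0.0017 -1.    ]
```

View pics/p4.png

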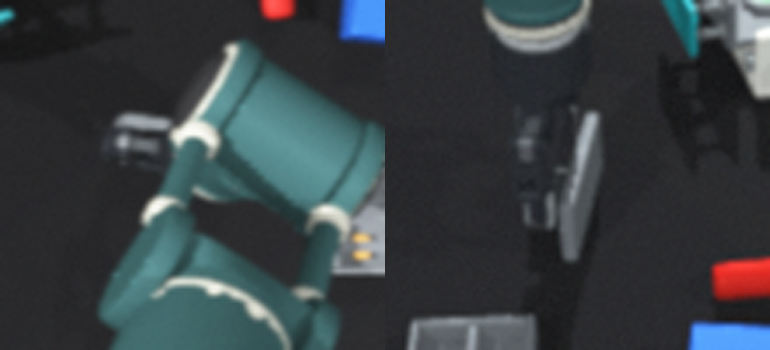

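Request:
apply_moves(fingers=[1, 0, 0, 0, 0, 0, 0, 0, 0, 0], travel=[[0, 0, 0.1], [0, 0, 0], [0, 0, 0], [0, 0, 0], [0, 0, 0], [0, 0, 0], [0, 0, 0], [0, 0, 0], [0, 0, 0], [0, 0, 0]], rotation=[[0, 0, 0], [0, 0, 0], [0, 0, 0], [0, 0, 0], [0, 0, 0], [0, 0, 0], [0, 0, 0], [0, 0, 0], [0, 0, 0], [0, 0, 0]], newtons=60)

```text
time: 11.9
tool_pos: [0.4532, -0.2763, 0.0115]
tcp_rot: [0.281, 3.129, -0.001]
wrist_force: [-0.3, -0.6, 2.2]
width: 0.271
grip_force: 59.4
```

Request:
apply_moves(fingers=[0, 0, 0, 0, 0, 0, 0, 0, 0, 0, 0, 0], travel=[[0, 0, -0.2], [0, 0, -0.4], [0, 0, -0.4], [0, 0, 0], [0, 0, 0], [0, 0, 0], [0, 0, 0], [0, 0, 0], [0, 0, 0], [0, 0, 0], [0, 0, 0], [0, 0, 0]], rotation=[[0, 0, 0], [0, 0, 0], [0, 0, 0], [0, 0, -0.5], [0, 0, -0.5], [0, 0, -0.5], [0, 0, -0.5], [0, 0, -0.5], [0, 0, -0.5], [0, 0, -0.5], [0, 0, -0.64], [0, 0, 0]])

```text
time: 13.1
tool_pos: [0.4525, -0.2756, 0.0611]
tcp_rot: [0.399, -3.115, -0.001]
wrist_force: [0.4, 0.3, -2.2]
width: 0.269
grip_force: 59.0
```

Request:
apply_moves(fingers=[0, 0, 0, 0, 0, 0, 0, 0, 0, 0], travel=[[-0.23, 0.4, 0], [-0.23, 0.4, 0], [-0.23, 0.4, 0], [-0.23, 0.4, 0], [-0.23, 0.4, 0], [-0.23, 0.4, 0], [-0.23, 0.4, 0], [-0.23, 0.4, 0], [0, 0, 0], [0, 0, 0]], rotation=[[0, 0, 0], [0, 0, 0], [0, 0, 0], [0, 0, 0], [0, 0, 0], [0, 0, 0], [0, 0, 0], [0, 0, 0], [0, 0, 0], [0, 0, 0]])

```text
time: 14.1
tool_pos: [0.5015, -0.0977, 0.0612]
tcp_rot: [0.399, -3.116, 0.0]
wrist_force: [-0.6, 1.0, -2.4]
width: 0.271
grip_force: 59.3
```

Run:
```python
from st import *
S=read_camera("side");T=read_camera("top")
a=T["image"][170:270,290:400];b=S["image"][170:270,250:360]
o=[cv2.resize(i,None,fx=3.6,fy=3.6,interpolation=cv2.INTER_CUBIC) for i in(a,b)]
cv2.imwrite("pics/p5.png",np.hstack(o)[:,:,::-1])
```

```text
t 14.1 pos [ 0.5015 -0.0977  0.0612] q [-0.24  0.13  2.11 -0.    0.91 -2.07] F [-0.6  1.  -2.4] M [-0.04  0.07 -0.04] w 0.271 g 59.3
heading of -x_t deg 14.6 z_t [-6.e-04 -2.e-04 -1.e+00]
```

View pics/p5.png

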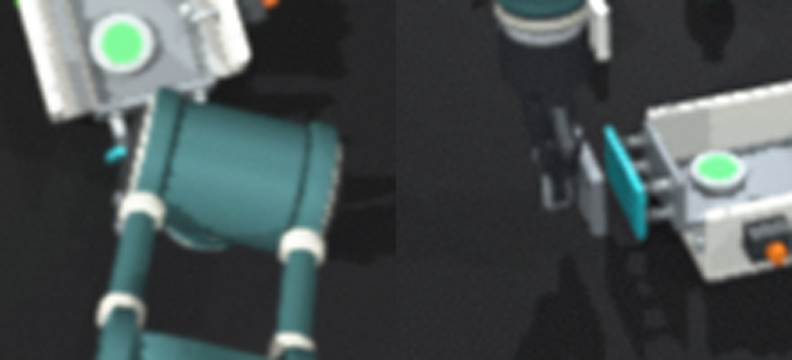

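Run:
```python
from h import *
S=read_camera("side")
g=S["image"].mean(2)[198:242,290:326]
print("\n".join(f"{198+i} "+" ".join(f"{int(v):3d}" for v in r) for i,r in enumerate(g)))
for z in(.0497,):
    p=(.5015+.031*.9677,-.0977+.031*.252,.2548)
    print("pred plate corners px (front/back x, y-,y+, z0,z1)");print(np.round(proj(S,place(BEZ[0],p,z)),1))
print("seat pred from top fit");print(np.round(proj(S,place(SEAT[0],(.5607,-.0834,.2548))),1))
print("seat pred from side fit");print(np.round(proj(S,place(SEAT[0],(.5612,-.0801,.2578))),1))
```

```text
198  39  41  44  43  40  42  42  42  41  44  48  46  48  49  48  46  45  44  45  47  50  49  47  48  48  48  51  47  48  47  48  47  47  51  61  77
199  40  42  45  48  49  50  47  45  39  40  46  46  49  48  48  48  51  48  48  48  47  49  49  47  50  51  49  48  47  56  77  84  96 126 141 152
200  41  40  47  55  67  73  64  50  43  40  46  47  47  48  50  48  48  50  49  50  50  50  49  48  48  49  48  48  47  87 151 173 185 220 220 202
201  38  41  49  60  79  87  75  56  41  39  45  48  48  48  48  49  49  49  50  48  48  50  47  48  48  50  48  47  50 112 201 232 224 225 215 198
202  35  39  45  57  78  90  84  62  44  41  44  48  47  47  48  47  47  47  48  47  49  48  49  48  50  48  48  49  56 109 182 209 199 189 183 177
203  38  37  40  55  79  93  92  69  49  51  52  47  47  49  48  47  48  46  48  47  47  49  48  49  49  49  48  48  70 119 166 177 173 169 169 169
204  39  35  37  50  78  93  92  75  61  75  68  50  49  46  48  48  48  54  67  66  55  48  47  47  50  49  47  49  74 130 167 170 168 166 168 167
205  39  38  33  46  73  91  93  83  66  83  95  71  49  45  48 
[... 5172 characters left out ...]
 43  43  42  45  43  34  30  28  31  29  30  30  38  40  40  39  35  32  31  29  31  30  28
241  42  44  45  46  43  40  37  35  34  38  38  43  40  39  42  42  43  45  37  31  32  33  32  32  35  40  43  42  43  34  30  30  31  29  28  30
pred plate corners px (front/back x, y-,y+, z0,z1)
[[304.2 236.1]
 [303.6 220.4]
 [295.  215.8]
 [294.2 200.6]
 [308.  235.3]
 [307.5 219.7]
 [298.5 215.1]
 [297.8 199.9]]
seat pred from top fit
[[317.  236.3]
 [316.7 223.6]
 [307.9 218. ]
 [307.5 205.6]
 [318.8 235.9]
 [318.6 223.2]
 [309.7 217.7]
 [309.3 205.3]]
seat pred from side fit
[[317.1 235.6]
 [316.9 222.9]
 [308.  217.4]
 [307.6 205. ]
 [318.9 235.2]
 [318.8 222.5]
 [309.7 217.1]
 [309.4 204.7]]
```

Request:
apply_moves(fingers=[0, 0, 0, 0, 0, 0, 0, 0, 0], travel=[[0, -0.02, 0.2], [0, 0, 0.194], [0, 0, 0], [-0.15, 0, 0], [-0.15, 0, 0], [-0.1, 0, 0], [-0.1, 0, 0], [0, 0, 0], [0, 0, 0]], rotation=[[0, 0, 0], [0, 0, 0], [0, 0, 0], [0, 0, 0], [0, 0, 0], [0, 0, 0], [0, 0, 0], [0, 0, 0], [0, 0, 0]])

```text
time: 15.15
tool_pos: [0.5264, -0.0927, 0.0416]
tcp_rot: [0.399, -3.116, 0.0]
wrist_force: [0.5, 0.4, -2.5]
width: 0.276
grip_force: 59.3
```

Run:
```python
from st import *
u=np.array([.9677,.252]);d=np.array([.5607,-.0834])-s["tool_pos"][:2]
print("along",d@u-.031,"lat",d@[-.252,.9677],"lower edge z",s["tool_pos"][2]-.0115)
```

```text
t 15.15 pos [ 0.5264 -0.0927  0.0416] q [-0.22  0.2   2.07 -0.    0.87 -2.05] F [ 0.5  0.4 -2.5] M [-0.01  0.06  0.01] w 0.276 g 59.3
heading of -x_t deg 14.59 z_t [-1.e-04 -1.e-04 -1.e+00]
along 0.0045315891126272365 lat 0.00031240793794402345 lower edge z 0.030128715823403072
```

Request:
apply_moves(fingers=[0, 0, 0, 0, 0, 0, 0], travel=[[-0.06, 0, 0], [-0.06, 0, 0], [-0.06, 0, 0], [-0.06, 0, 0], [0, 0, 0], [0, 0, 0], [0, 0, 0]], rotation=[[0, 0, 0], [0, 0, 0], [0, 0, 0], [0, 0, 0], [0, 0, 0], [0, 0, 0], [0, 0, 0]])

```text
time: 15.85
tool_pos: [0.5367, -0.0899, 0.0412]
tcp_rot: [0.399, -3.114, -0.0]
wrist_force: [-4.2, -0.6, -0.2]
width: 0.275
grip_force: 59.5
```

```bash
python3 st.py
```

```text
t 15.85 pos [ 0.5367 -0.0899  0.0412] q [-0.21  0.22  2.05 -0.    0.88 -2.04] F [-4.2 -0.6 -0.2] M [-0.19  0.65  0.23] w 0.275 g 59.5
heading of -x_t deg 14.6 z_t [-2.3e-03 -1.0e-04 -1.0e+00]
```

Request:
apply_moves(fingers=[0, 0, 0, 0, 0, 0, 0], travel=[[-0.05, 0, 0], [-0.05, 0, 0], [-0.04, 0, 0], [0, 0, 0], [0, 0, 0], [0, 0, 0], [0, 0, 0]], rotation=[[0, 0, 0], [0, 0, 0], [0, 0, 0], [0, 0, 0], [0, 0, 0], [0, 0, 0], [0, 0, 0]])

```text
time: 16.55
tool_pos: [0.5417, -0.0884, 0.0407]
tcp_rot: [0.399, -3.11, -0.001]
wrist_force: [-8.1, -3.0, 1.4]
width: 0.274
grip_force: 59.7
```

Run:
```python
from st import *
F=[]
for i in range(6):
    S=read_camera("side");q=read_state();F.append(q["wrist_force"])
print(np.mean(F,0),np.std(F,0),np.mean(F,0)[:2]@[.9677,.252])
d=np.array([.5607,-.0834])-s["tool_pos"][:2];print("along",d@[.9677,.252]-.031,"lat",d@[-.252,.9677],"edge z",s["tool_pos"][2]-.0115)
T=read_camera("top")
a=T["image"][150:250,280:390];b=S["image"][170:270,270:380]
o=[cv2.resize(i,None,fx=3.6,fy=3.6,interpolation=cv2.INTER_CUBIC) for i in(a,b)]
cv2.imwrite("pics/p6.png",np.hstack(o)[:,:,::-1])
```

```text
t 16.55 pos [ 0.5417 -0.0884  0.0407] q [-0.21  0.23  2.04 -0.    0.88 -2.03] F [-8.1 -3.   1.4] M [-0.31  1.15  0.33] w 0.274 g 59.7
heading of -x_t deg 14.64 z_t [-5.8e-03 -4.0e-04 -1.0e+00]
[-8.49069014 -3.37338116  1.11201714] [0.41703398 0.25547899 0.33452636] -9.066532905164316
along -0.011390323980136438 lat 4.044020445832016e-05 edge z 0.029180739360947474
```

View pics/p6.png

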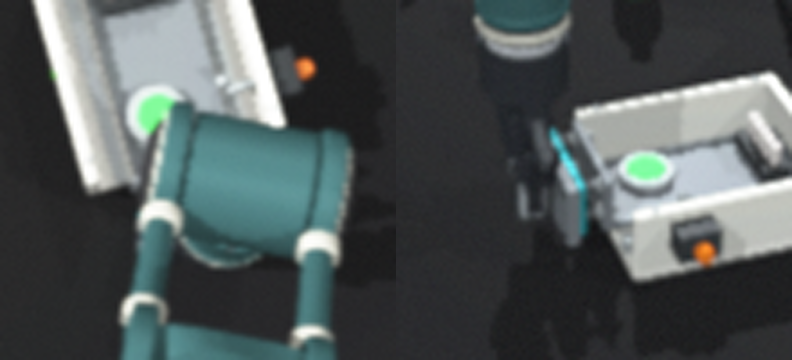

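Request:
apply_moves(fingers=[0, 0, 0, 0, 0], travel=[[-0.02, 0, -0.015], [0, 0, 0], [0, 0, 0], [0, 0, 0], [0, 0, 0]], rotation=[[0, -0.05, 0], [0, 0, 0], [0, 0, 0], [0, 0, 0], [0, 0, 0]])

```text
time: 17.4
tool_pos: [0.542, -0.0883, 0.0408]
tcp_rot: [0.4, -3.114, -0.001]
wrist_force: [-8.0, -4.1, -1.4]
width: 0.272
grip_force: 59.4
```

Run:
```python
from st import *
F=[]
for i in range(8):
    S=read_camera("side");q=read_state();F.append(q["wrist_force"])
print(np.mean(F,0),np.mean(F,0)[:2]@[.9677,.252])
d=np.array([.5607,-.0834])-s["tool_pos"][:2];print("along",d@[.9677,.252]-.031,"lat",d@[-.252,.9677],"edge z",s["tool_pos"][2]-.0115)
a=S["image"][195:245,290:350]
cv2.imwrite("pics/p7.png",cv2.resize(a,None,fx=10,fy=10,interpolation=cv2.INTER_CUBIC)[:,:,::-1])
```

```text
t 17.4 pos [ 0.542  -0.0883  0.0408] q [-0.21  0.23  2.04  0.    0.88 -2.03] F [-8.  -4.1 -1.4] M [-0.59  1.26  0.35] w 0.272 g 59.4
heading of -x_t deg 14.65 z_t [-2.2e-03  6.0e-04 -1.0e+00]
[-8.41059627 -4.30338294 -1.401226  ] -9.22338651187788
along -0.011645934536381297 lat 3.744742669218974e-05 edge z 0.02925491327448144
```

View pics/p7.png

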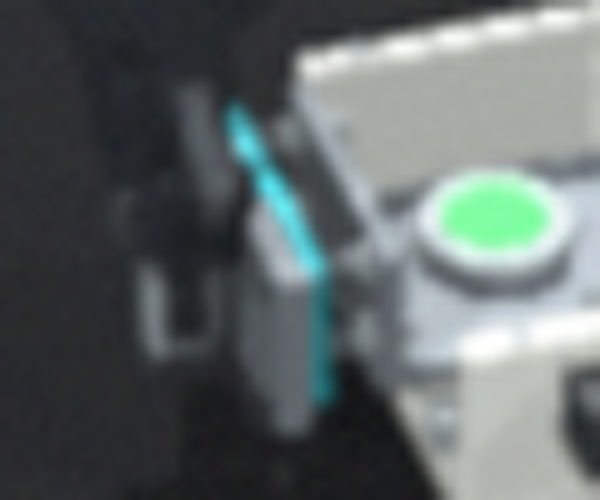

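Run:
```python
from h import *
S=read_camera("side");g=np.mean([read_camera("side")["image"].mean(2) for _ in range(6)],0)[216:243,310:328]
print("\n".join(f"{216+i} "+" ".join(f"{int(v):3d}" for v in r) for i,r in enumerate(g)))
s=read_state();p=s["tool_pos"]
print("bezel y- corners (front z0,z1, back z0,z1)",np.round(proj(S,place(BEZ[0],(p[0]+.031*.9677,p[1]+.031*.252,.2555),p[2]-.0115))[[0,1,4,5]],1).tolist())
print("seat y-",np.round(proj(S,place(SEAT[0],(p[0]+.031*.9677,p[1]+.031*.252,.2555)))[[0,1,4,5]],1).tolist())
```

```text
216  53  56  52  41  62 125 165 172 186 167 119  82  70  69  76 113 159 162
217  44  47  42  36  73 139 171 172 176 176 133  86  70  69  69  84 131 169
218  35  37  35  33  66 127 167 173 167 174 146  98  72  69  71  81 122 167
219  34  34  33  34  57 105 153 173 173 173 163 121  81  78  93 115 148 159
220  37  36  34  38  55  86 133 170 182 176 179 150 107  99 124 142 150 141
221  41  45  40  46  61  77 118 167 190 190 189 171 129 104 112 129 134 123
222  49  62  53  55  65  74 100 148 179 185 180 155 113  87  81  96 112 107
223  56  69  58  59  70  74  78 114 141 145 139 119  90  73  66  74  87  91
224  58  72  59  60  72  78  73  92 110 110 107  98  82  71  68  69  74  84
225  53  68  58  61  78  84  83  92 101 102 101  94  75  63  68  75  85  89
226  50  68  57  59  79  86  88  93 101 102 101  95  73  56  66  90 114 104
227  49  66  55  58  79  86  89  94 101 102 102  96  80  64  70 101 130 114
228  56  61  51  58  79  87  89  94 101 102 102  98  86  79  81 110 131 120
229  67  56  46  56  79  87  88  94 100 102 102  98  88  82  77  99 119 115
230  56  46  40  52  76  87  88  94 
[... 432 characters left out ...]
 27  29  34  40  50  76  98 102  93  62  36  26  24  25  23  23
237  29  29  29  28  30  38  45  68  92  95  80  50  30  25  23  25  24  23
238  28  29  27  28  29  31  36  47  63  65  53  36  29  27  24  25  25  25
239  28  29  29  28  28  29  29  31  34  35  33  30  29  28  27  25  25  26
240  30  31  31  31  30  31  31  31  32  29  30  29  29  29  28  27  29  27
241  31  30  30  30  30  30  32  36  38  33  30  27  27  29  29  28  28  28
242  30  29  29  29  29  29  31  38  40  33  29  28  28  29  28  27  28  28
bezel y- corners (front z0,z1, back z0,z1) [[317.4, 238.7], [317.1, 223.4], [321.0, 238.0], [320.9, 222.7]]
seat y- [[320.5, 235.6], [320.4, 222.8], [322.4, 235.2], [322.3, 222.4]]
```

Request:
apply_moves(fingers=[0, 0, 0, 0, 0, 0], travel=[[-0.015, 0, 0], [0, 0, 0], [0, 0, 0], [0, 0, 0], [0, 0, 0], [0, 0, 0]], rotation=[[0, 0, 0], [0, 0, 0], [0, 0, 0], [0, 0, 0], [0, 0, 0], [0, 0, 0]])

```text
time: 18.75
tool_pos: [0.5426, -0.0881, 0.0407]
tcp_rot: [0.4, -3.114, -0.001]
wrist_force: [-8.3, -5.3, -1.6]
width: 0.273
grip_force: 59.4
```

Run:
```python
from st import *
F=[]
for i in range(8):
    read_camera("side");F.append(read_state()["wrist_force"])
f=np.mean(F,0)@[.9677,.252,0];print(np.mean(F,0),f)
if 9<-f<11: print(finish_job())
```

```text
t 18.75 pos [ 0.5426 -0.0881  0.0407] q [-0.21  0.23  2.04  0.    0.88 -2.03] F [-8.3 -5.3 -1.6] M [-0.69  1.26  0.39] w 0.273 g 59.4
heading of -x_t deg 14.65 z_t [-2.5e-03  6.0e-04 -1.0e+00]
[-8.48012109 -4.43295563 -1.29990305] -9.323317999444615
the job is handed in; nothing more can be done
None
```

The job is handed in at about 19 s: the push forces and the pictures both say the carriage is home and latched, and the dark grey drawer front is still gripped and held upright on the teal seat, centred to about 1 mm, pressing with about 9.3 N.

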